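Mount the tally counter and count in a jar

ROBOT

A 6-joint arm with a two-finger parallel gripper is mounted at the origin on the work surface. World frame = base frame: x ahead of the robot, y to its left, z up, the work surface at z = 0. Lengths are in m, angles in rad, forces in N, time in s.
With the tool pointing down it reaches from about 0.225 to 0.875 m from the base axis. Payload 3.4 kg.
Tool frame: the origin (TCP) lies where the fingers leave the gripper's body, on its centre line; the fingertips stand 73 mm ahead of it and the grasp point (between the pads) lies 54 mm ahead of it; x points along the fingers, y is the direction in which the jaws open and shut, and the axes are right-handed (so a half turn about x gives the same grasp; the last joint's range is limited). The gripper opens to 85 mm and grips with 20 to 120 N. Pads are 22 mm wide; open, the fingers measure 114 mm over their backs; the gripper's body (76 mm by 85 mm) begins 54 mm behind the grasp point. The pads swing forward as they close: fully open they stand 13 mm farther back than shut.
Start: joints at [1.119, 0.276, 1.505, -0, 1.361, -0.121], TCP at [0.187, 0.544, 0.304] pointing down, gripper open.
Joint ranges: [-2.89, 2.89], [-0.75, 2.08], [0.22, 2.7], [-1.18, 4.32], [0.11, 2.71], [-2.7, 2.7]. Speed limits (rad/s): [2.57, 2.57, 3.14, 3.14, 3.14, 3.14].

INTERFACE

Orientations are given as a unit quaternion [w, x, y, z].
In Python, from rig import manip gives the robot as it stands.
- The arm moves only by the tool play_rows, never from a script. Its argument "steps" is a list of rows, each a list of 5 numbers: the closure, from 0 (fully open) to 1 (shut), then the shift along the tool's x, y, z as a fraction of full scale, then the turn about the tool's x as a fraction of full scale. In form: [[grip, tx, ty, tz, twist], ...]. A call has 1 to 20 rows; each row shifts and turns the commanded pose from where the row before left it, along the tool's axes as they then stand; what a row does not reach is not made up. Full scale, the value 1, is 0.03 m for a shift and 6 degrees for a turn. A row lasts 1/10 s, in which the tool goes at most 50 mm and 8.59 degrees, less where a joint would pass 70% of its speed; a pose out of reach is approached as far as the arm can. A call with a number of a shift or a turn outside -1 to 1 is refused whole. A call with a gripper value outside its range is refused whole. The fingers move at their own pace and stop on an object; "newtons" is the grip in N (left out, the last holds). Time passes only in rows, so rows that do not move let the fingers close. It gives the time, the measured TCP pose, the force and the opening at its end, in the units of the state.
- manip.get_state(): the state, without advancing time (a new reading comes with each control period).
- manip.get_image(name): name is "scene" or "top" or "wrist"; returns (picture, depth): 384x512x3 uint8, red, green, blue; 384x512 float32, m along the optical axis (not along the pixel's ray), 0 where there is no reading.
- manip.camera_model(name): a dict with "mtx" (3x3 intrinsics, pixels), "R" (3x3) and "t" (3): a world point X has camera coordinates R X + t. Camera axes: x right, y down, z forward; pixel columns grow to the right and rows downward; lengths in m; the calibration is good to about 2 mm. A picture is of the moment at which its call begins: read the wrist's pose just before it. camera_model takes no time and is no camera call; for the wrist camera it gives the pose at the moment of the call.
- manip.sign_off(): hands the job in, once; it reports no verdict.
Trained networks look in the newest picture that a camera, given by its name, has taken for a name from the list of things; names that differ only in an ending like _2 or _b are one class to them, and where a whole thing is asked for, a point or a joint stands for the part that bears it (a point fixed in the world has none). Each returns a list of dicts, best first, with "conf" (0 to 1); they miss things now and then, are a little off and sometimes report something else, mostly with a low value. They report only what shows in the picture. A call takes as long as a camera call. They do not tell look-alikes from the thing itself.
- manip.regions_of(camera, query): "mask" (384x512 bool, what is visible of it).
- manip.mark_of(camera, query): "location" ([x, y, z] in m, in the coordinates of the camera as it stood for that picture, good to about 4 mm: a listed point, or the origin of a listed thing).
The state is a dict: "clock": time; "qpos": joint angles; "qd": joint speeds; "effort": joint torques, N m; "position": TCP position; "ee_rot": TCP orientation; "contact_force": force on the tool from outside, world axes, zero at the start; "moment": the same for the moment, N m; "width": finger opening in m.
Only numpy, scipy, OpenCV 4.12 (cv2) and the standard library are available. Lean on these libraries where they do the work, as an engineer would, in place of code of your own. Each camera call takes 0.05 s, during which the arm holds its last target.

TASK

Mount the loose tally counter on the board: lower its keyhole plate flat over the two screw heads, then slide it along until it is fully home, and let go. Then stand the yellow-capped jar upright in the green crate, setting it down rather than dropping it, and only after that count it by swinging the counter's red-knobbed lever all the way to its stop and letting it spring back. The counter must stay home on its screws; leave the red-capped jar and the tin where they are.

Things in the scene. Friction and masses are not known exactly. Their poses are not given: they have to be found in the camera images.
- board: Fixed plywood board, 220 x 110 x 15 mm, flat on the table. Origin: centre of its underside, z up; x runs along the 220 mm, away from the robot (within 0.3 rad); a red stripe marks its +x end. On its centre line, at x = +45 and -75 mm, stand two steel screws: shanks 8 mm thick and 8.5 mm long under round heads 20 mm across, 4 mm thick (23.5 to 27.5 mm above the table).
- screw_far (a point): Top centre of the head of the screw at board x = +45 mm, 27.5 mm above the table.
- screw_near (a point): Top centre of the head of the screw at board x = -75 mm, 27.5 mm above the table.
- home (a point): Point on the board's top face (15 mm up) over its origin; axes as the board's. Fully home, the counter's origin lies here with the same heading, its plate under both heads. To get there lower it with its origin at board x = -30 mm (large holes over the heads), then slide it 30 mm towards board +x, where the slot ends stop against the shanks.
- counter: Loose tally counter, 0.4 to 0.63 kg, on an aluminium base plate 194 (x) x 70 (y) x 6 mm. Origin: centre of the plate's underside, z up. Starts flat on the table, x away from the robot (within 0.4 rad). Centred on the plate stands a green box 50 (x) x 66 (y) mm, from 6 to 71 mm up, with white blank number wheels on top; it can be gripped from above across its 50 mm. The lever is on its +y side.
- counter_nose (a point): Middle of the plate's +x edge, underside: 97 mm from the counter's origin along its +x.
- hole_far (a point): Centre, at the plate's underside, of the large octagonal hole (29 mm across) of the keyhole at counter x = +75 mm. From the hole a 12 mm wide slot runs towards -x; its end stops a shank 30 mm from this point.
- hole_near (a point): The same for the other, equal keyhole: large hole at counter x = -45 mm, slot towards -x.
- lever (a joint): Lever angle: 0 at rest (leaning 0.55 rad from upright towards counter -x), 1.0 at its stop (0.45 rad towards +x); past 0.92 counts as a full swing. A spring drives it back to 0: at the knob about 2 N to start, 7 N at the stop. It turns about an axis along counter y through counter (0, 36, 26) mm.
- lever_knob (a point): Middle of the lever's red crosswise knob, a bar 14 mm in diameter, along counter y from y = 44 to 86 mm, 62 mm from the lever's axis. At rest it is at counter (-32, 66, 79) mm, at the stop at (+27, 66, 82) mm; push it from its -x side towards +x.
- yellow_jar: Loose jar with a bright yellow cap and brown contents, 0.2 to 0.42 kg, 60 mm in diameter, 108 mm high; the cap is 55 mm in diameter, from 86 to 108 mm up. Origin: centre of its underside, z up. Starts upright on the table in one of three places that it may swap with the red jar and the tin.
- crate: Fixed open green crate, 190 (x) x 160 (y) x 50 mm high, walls and floor 5 mm thick, empty. Origin: centre of its underside, z up.
- red_jar: Bystander: like the yellow-capped jar but with a red cap. Origin: centre of its underside. Leave alone.
- tin: Bystander: tin can, 60 mm in diameter, 100 mm high. Origin: centre of its underside. Leave alone.
Mind the look-alikes: they are no part of the job. What is meant by the yellow_jar is not blue, and is the smaller of those in its own colour. What is shaped like the counter but purple is not meant.

How it is judged:
By the outcome, as a careful person would: the job done as asked, in the order asked, and still so for the second after the job is handed in, with the robot touching nothing.
It also fails if it takes over 72 s, if anything falls off the work surface, if the arm or the gripper's body presses on something with over 40 N, if the wrist force passes 120 N, or if a joint passes its speed limit or range.

## Working session

There is one attempt and no reset: what is moved stays moved. The work goes in short steps, Python scripts to look and compute and a tool call to move; the robot and the scene stay as the last step left them, time stands still between calls to the robot, and variables do not carry over. Pictures are saved under pics/ and viewed, and the job is handed in when it is done.

Besides the shell and the picture viewer there is one more tool, called as a command line: name --pt "numbers of a row" for each row, then --argument value for the rest. play_rows: Moves the arm, as the interface text tells. Its arguments: {"type":"object","properties":{"steps":{"type":"array","items":{"type":"array","items":{"type":"number"}}},"newtons":{"type":"number"}},"required":["steps"]}

```bash
ls; mkdir -p pics; cat > h.py <<'E'
import numpy as np, cv2
from rig import manip
np.set_printoptions(precision=4,suppress=True)
def save(name,fn):
    im,d=manip.get_image(name); cv2.imwrite('pics/'+fn,im[:,:,::-1]); return im,d
def w(cm,p): return cm['R'].T@(np.array(p)-cm['t'])
def px(cm,X):
    c=cm['R']@np.array(X)+cm['t']; u=cm['mtx']@c; return u[:2]/u[2]
def cloud(cm,d):
    v,u=np.mgrid[:384,:512]; K=cm['mtx']
    P=np.stack([(u-K[0,2])/K[0,0]*d,(v-K[1,2])/K[1,1]*d,d],-1)
    return (P-cm['t'])@cm['R']
def marks(cam,q):
    cm=manip.camera_model(cam)
    for r in manip.mark_of(cam,q)[:4]:
        X=w(cm,r['location']); print(cam,q,round(r['conf'],2),X,px(cm,X).round())
E
python3 - <<'E'
from h import *
save('scene','s0.png');save('top','t0.png');print(manip.get_state())
E
```

```text
pics
{'clock': 0.1, 'qpos': array([ 1.119 ,  0.2765,  1.506 ,  0.    ,  1.3607, -0.121 ]), 'qd': array([ 0.0001, -0.0012, -0.0001, -0.0014,  0.0013,  0.0002]), 'effort': array([  0.0014, -41.7703, -24.6404,   0.0001,   0.0057,   0.    ]), 'position': array([0.1866, 0.5435, 0.3031]), 'ee_rot': array([ 0.6973,  0.1159,  0.6976, -0.117 ]), 'contact_force': array([0.6266, 0.3256, 0.4109]), 'moment': array([-0.0072,  0.0076, -0.0181]), 'width': 0.08537926201197878}
```

View pics/s0.png

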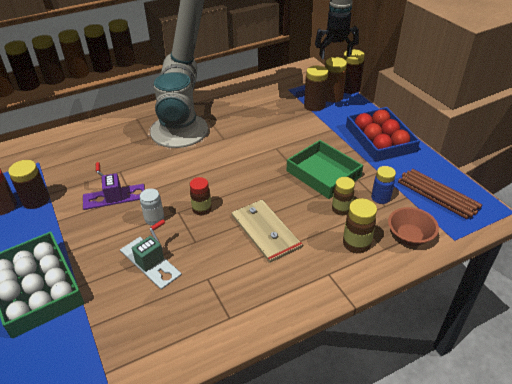

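View pics/t0.png

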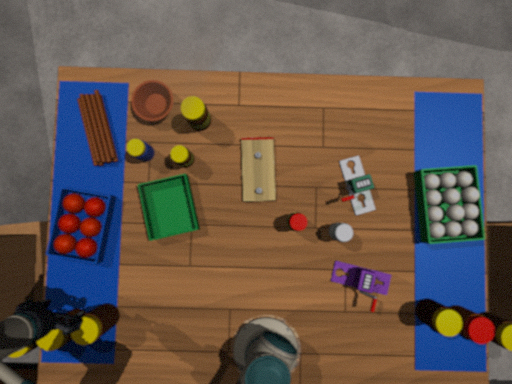

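The scene view shows the green counter at (148,250), the tin at (151,205), the red jar at (200,195), the board at (266,230), the crate at (325,168) and the small yellow jar at (344,195). The big yellow jar (360,225) and the blue one (384,185) are look-alikes, and so is the purple counter at (110,190).

```bash
python3 - <<'E'
from h import *
for cam in ['top','scene']:
    manip.get_image(cam)
    for q in ['counter','counter_nose','hole_far','hole_near','lever_knob','screw_far','screw_near','home','board','yellow_jar','crate','tin','red_jar']:
        marks(cam,q)
print(manip.get_state()['clock'])
E
```

```text
top counter 0.87 [ 0.5566 -0.2948 -0.0028] [355. 186.]
top counter 0.78 [ 0.2437 -0.3175 -0.0012] [361. 278.]
top counter_nose 0.64 [ 0.6497 -0.2675  0.0026] [348. 158.]
top counter_nose 0.58 [ 0.2649 -0.2185  0.0017] [332. 271.]
top counter_nose 0.17 [ 0.605   0.0428 -0.0004] [258. 169.]
top hole_far 0.93 [ 0.2616 -0.2422 -0.0004] [339. 272.]
top hole_far 0.57 [ 0.6297 -0.2768 -0.0044] [350. 164.]
top hole_near 0.81 [ 0.5139 -0.3105 -0.    ] [360. 198.]
top hole_near 0.7 [ 0.2335 -0.3561 -0.0001] [373. 281.]
top lever_knob 0.45 [ 0.1751 -0.3304  0.0767] [373. 304.]
top lever_knob 0.4 [ 0.5066 -0.2449  0.0781] [347. 199.]
top screw_far 0.88 [0.6504 0.0458 0.0278] [257. 154.]
top screw_far 0.47 [ 0.6333  0.2937 -0.0019] [185. 159.]
top screw_near 0.63 [0.5325 0.0395 0.0277] [258. 189.]
top home 0.74 [0.6073 0.0417 0.0091] [258. 168.]
top home 0.19 [ 0.554  -0.2969 -0.0028] [356. 186.]
top board 0.97 [0.6046 0.0444 0.0013] [257. 169.]
top yellow_jar 0.9 [ 0.651   0.4255 -0.0023] [147. 153.]
top yellow_jar 0.8 [ 0.7706  0.2475 -0.005 ] [200. 120.]
top yellow_jar 0.68 [ 0.6338  0.2928 -0
[... 784 characters left out ...]
0037] [100. 200.]
scene lever_knob 0.64 [ 0.5071 -0.2491  0.08  ] [157. 224.]
scene lever_knob 0.46 [ 0.1748 -0.3333  0.0781] [ 97. 167.]
scene screw_far 0.81 [0.6535 0.0457 0.0267] [274. 234.]
scene screw_near 0.7 [0.5269 0.0368 0.0288] [252. 208.]
scene home 0.96 [0.6093 0.0406 0.0138] [266. 228.]
scene board 0.63 [0.6084 0.043  0.0018] [266. 231.]
scene yellow_jar 0.9 [ 0.6339  0.2874 -0.0018] [340. 209.]
scene yellow_jar 0.82 [ 0.6531  0.4288 -0.0046] [381. 199.]
scene yellow_jar 0.79 [ 0.7747  0.2507 -0.0047] [357. 244.]
scene crate 0.93 [ 0.4643  0.3345 -0.0018] [323. 173.]
scene tin 0.84 [ 0.4    -0.2318 -0.0007] [155. 218.]
scene red_jar 0.79 [ 0.4346 -0.086  -0.0035] [203. 210.]
1.5
```

```bash
python3 - <<'E'
from h import *
im,d=manip.get_image('top'); cm=manip.camera_model('top')
print(cm)
np.savez('top0.npz',im=im,d=d)
c=im[125:260,120:390]; cv2.imwrite('pics/t0z.png',cv2.resize(c[:,:,::-1],None,fx=2.9,fy=2.9,interpolation=cv2.INTER_CUBIC))
P=cloud(cm,d)
for n,(u,v) in dict(box=(362,184),plate=(350,162),board=(250,190),table=(300,280),red=(297,222),tin=(343,232),yj=(180,157),big=(193,108),blue=(138,150),crate=(170,205)).items(): print(n,P[v,u])
E
```

```text
{'mtx': array([[347.8809,   0.    , 260.8586],
       [  0.    , 347.8809, 191.5446],
       [  0.    ,   0.    ,   1.    ]]), 'R': array([[ 0.0257, -0.9996,  0.0129],
       [-0.9975, -0.0265, -0.0657],
       [ 0.066 , -0.0112, -0.9978]]), 't': array([0.0161, 0.5264, 1.1578])}
box [ 0.5559 -0.2981  0.0656]
plate [ 0.6377 -0.2763 -0.0016]
board [0.5301 0.0667 0.0156]
table [ 0.2307 -0.1105 -0.003 ]
red [ 0.4281 -0.0836  0.1079]
tin [ 0.4005 -0.2286  0.1018]
yj [0.6213 0.2865 0.1077]
big [0.7688 0.2459 0.1393]
blue [0.6398 0.4183 0.1076]
crate [0.4727 0.3373 0.0028]
```

```bash
cat >> h.py <<'E'
from scipy.spatial.transform import Rotation as Ro
def Rt(q): return Ro.from_quat([q[1],q[2],q[3],q[0]]).as_matrix()
def st(): return manip.get_state()
def plan(target,yaw=None):
    """target TCP pos, yaw = desired heading of the tool y axis (mod pi)"""
    s=st(); R=Rt(s['ee_rot']); d=np.array(target)-s['position']
    y=np.arctan2(R[1,1],R[0,1])
    print('pos',s['position'],'R x',R[:,0],'yaw_y',y,'q6',s['qpos'][5],'F',s['contact_force'],'w',s['width'],'t',s['clock'])
    print('total shift in tool units (x,y,z):',R.T@d/0.03)
    if yaw is not None:
        e=(yaw-y+np.pi/2)%np.pi-np.pi/2
        # tool x down: positive turn about tool x lowers world yaw
        print('twist units', -e/np.radians(6),'of 6deg; e=',e)
E
python3 - <<'E'
from h import *
save('wrist','w0.png')
cm=manip.camera_model('wrist'); s=st(); R=Rt(s['ee_rot']); print(R)
c=-cm['R'].T@cm['t']; print('cam pos in tool',R.T@(c-s['position'])); print('cam axes in tool\n',R.T@cm['R'].T); print(cm['mtx'])
plan([0.55,0.04,0.36],0.06)
E
```

```text
[[ 0.      0.3248  0.9458]
 [ 0.0001  0.9458 -0.3248]
 [-1.      0.0001  0.    ]]
cam pos in tool [-0.0705 -0.0003 -0.0822]
cam axes in tool
 [[ 0.0007 -0.3189  0.9478]
 [ 1.     -0.0004 -0.0009]
 [ 0.0007  0.9478  0.3189]]
[[269.792    0.     256.9315]
 [  0.     269.792  191.2448]
 [  0.       0.       1.    ]]
pos [0.1868 0.5439 0.3039] R x [ 0.      0.0001 -1.    ] yaw_y 1.2400357037409317 q6 -0.1210015481037522 F [-0.174   0.0163  0.0958] w 0.08511072323993574 t 1.6
total shift in tool units (x,y,z): [ -1.8702 -11.9522  16.9064]
twist units 11.268510916517558 of 6deg; e= -1.1800357037409317
```

View pics/t0z.png

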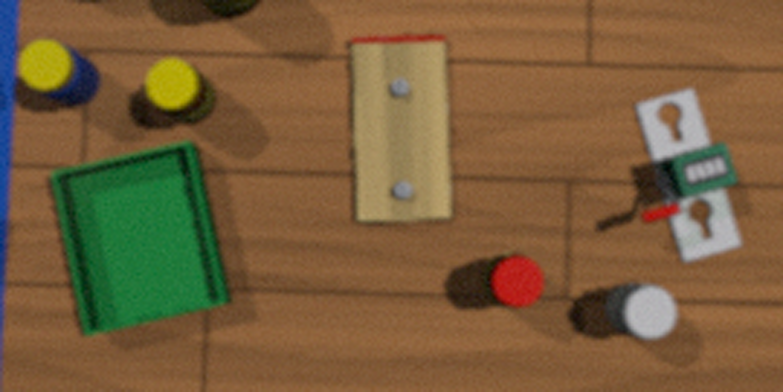

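View pics/w0.png

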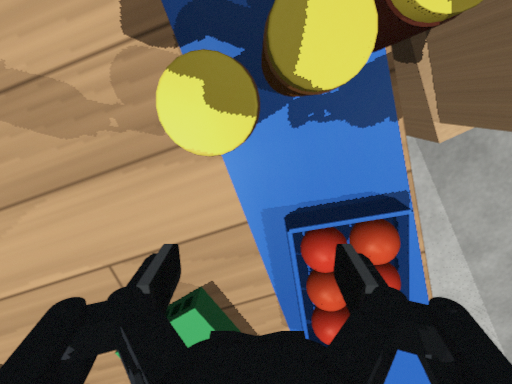

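The wrist picture shows only the fingers at the bottom and some background clutter. I'll hover over the board first and measure it with the wrist camera.

play_rows --pt "0 0 -0.7 0.98 0" --pt "0 0 -0.7 0.98 0" --pt "0 0 -0.7 0.98 0" --pt "0 0 -0.7 0.98 0" --pt "0 0 -0.7 0.98 0" --pt "0 0 -0.7 0.98 0" --pt "0 0 -0.7 0.98 0" --pt "0 0 -0.7 0.98 0" --pt "0 0 -0.7 0.98 0" --pt "0 0 -0.7 0.98 0" --pt "0 0 -0.7 0.98 0" --pt "0 0 -0.7 0.98 0" --pt "0 0 -0.7 0.98 0" --pt "0 0 -0.7 0.98 0" --pt "0 0 -0.7 0.98 0" --pt "0 0 -0.7 0.98 0" --pt "0 0 -0.7 0.98 0" --pt "0 0 0 0.6 0"

```text
clock: 3.4
position: [0.5618, 0.0349, 0.3039]
ee_rot: [0.698, 0.117, 0.697, -0.118]
contact_force: [-0.4, 0.1, -0.5]
width: 0.0857
```

play_rows --pt "0 0.2 0 0 1" --pt "0 0.2 0 0 1" --pt "0 0.2 0 0 1" --pt "0 0.2 0 0 1" --pt "0 0.2 0 0 1" --pt "0 0.2 0 0 1" --pt "0 0.2 0 0 1" --pt "0 0.2 0 0 1" --pt "0 0.2 0 0 1" --pt "0 0 0 0 1" --pt "0 0 0 0 1" --pt "0 0 0 0 0.27" --pt "0 0 0 0 0"

```text
clock: 4.7
position: [0.5606, 0.038, 0.2499]
ee_rot: [0.515, 0.485, 0.515, -0.484]
contact_force: [-0.3, 1.4, 0.6]
width: 0.0852
```

```bash
cat >> h.py <<'E'
def circle3(P,im,c,z,r=0.02):
    pass
E
python3 - <<'E'
from h import *
plan([0.59,0.03,0.25],0.06)
cm=manip.camera_model('wrist'); im,d=save('wrist','w1.png'); np.savez('w1.npz',im=im,d=d,**cm)
for q in ['board','home','screw_far','screw_near']: marks('wrist',q)
E
```

```text
pos [0.5606 0.038  0.2499] R x [ 0.0001  0.     -1.    ] yaw_y 0.06112802618535073 q6 -0.11726256116337254 F [-0.3306  1.3801  0.5512] w 0.08518241693265116 t 4.7
total shift in tool units (x,y,z): [-0.0018  0.9629  0.3272]
twist units 0.010771856600140408 of 6deg; e= -0.0011280261853507945
wrist board 0.64 [0.6064 0.0422 0.0016] [295. 170.]
wrist home 0.97 [0.6044 0.0425 0.0135] [295. 172.]
wrist screw_far 0.66 [0.6518 0.0388 0.0252] [337. 180.]
wrist screw_near 0.87 [0.5252 0.0387 0.0291] [226. 175.]
```

View pics/w1.png

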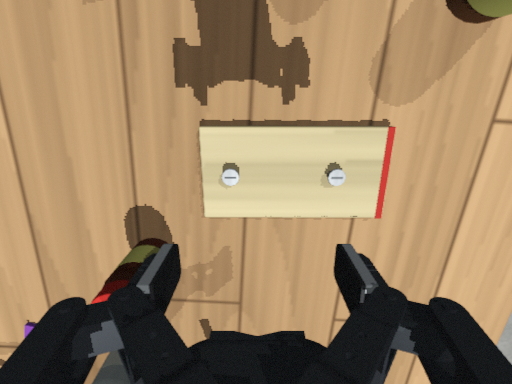

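The board shows clearly, with screw heads at (230,177) and (337,178) and the red stripe on the right. Next I'll extract the screw centres and heading.

```bash
cat >> h.py <<'E'
def onplane(cm,uv,z):
    K=cm['mtx']; r=cm['R'].T@np.array([(uv[0]-K[0,2])/K[0,0],(uv[1]-K[1,2])/K[1,1],1]); c=-cm['R'].T@cm['t']
    return c+r*(z-c[2])/r[2]
E
cat > board.py <<'E'
from h import *
def board(f):
    D=np.load(f); cm={k:D[k] for k in ('mtx','R','t')}; im=D['im'].astype(int); d=D['d']
    P=cloud(cm,d)
    hsv=cv2.cvtColor(D['im'],cv2.COLOR_RGB2HSV)
    m=(P[...,2]>0.009)&(P[...,2]<0.04)&(P[...,0]>0.46)&(P[...,0]<0.76)&(abs(P[...,1]-0.04)<0.08)
    n,l,s,c=cv2.connectedComponentsWithStats(m.astype(np.uint8)); k=1+np.argmax(s[1:,4]); m=l==k
    Q=np.array([onplane(cm,(u,v),0.015)[:2] for v,u in np.argwhere(m)],np.float32)
    r=cv2.minAreaRect(Q); print('board rect',r, 'center z',P[m][:,2].mean())
    h=(P[...,2]>0.0225)&m&(hsv[...,1]<60)
    n,l,s,c=cv2.connectedComponentsWithStats(h.astype(np.uint8))
    S=[]
    for i in range(1,n):
        if s[i,4]>40:
            X=onplane(cm,c[i],0.0275); S.append(X); print('screw',s[i],c[i],X,'z',np.median(P[l==i][:,2]))
    return S
if __name__=='__main__':
    import sys; S=sorted(board(sys.argv[1]),key=lambda a:a[0])
    dd=S[-1]-S[0]; print('dist',np.linalg.norm(dd),'yaw',np.arctan2(dd[1],dd[0]),'home',S[0]+dd*75/120)
E
python3 board.py w1.npz
```

```text
board rect ((0.604098916053772, 0.04050042852759361), (0.21907976269721985, 0.11090400069952011), 3.2320735454559326) center z 0.01591745909460479
screw [221 169  18  17 235] [229.5532 176.8723] [0.5295 0.0363 0.0275] z 0.028071784667206636
screw [328 169  17  17 235] [335.8681 177.0085] [0.649  0.0434 0.0275] z 0.02793628206661866
dist 0.11969223934307516 yaw 0.05929804082748602 home [0.6042 0.0407 0.0275]
```

Board found: home is at (0.6042, 0.0406), yaw 0.058. The screw spacing reads 119.7 mm, which fits 120. Now the counter.

```bash
python3 - <<'E'
from h import *
plan([0.555,-0.30,0.25],0.275)
E
```

```text
pos [0.5606 0.038  0.25  ] R x [ 0.0002  0.0001 -1.    ] yaw_y 0.06050335458692928 q6 -0.11668302160895463 F [ 0.141  -0.3399 -0.3058] w 0.08564748506990004 t 4.95
total shift in tool units (x,y,z): [-0.0019 -0.8671 11.2357]
twist units -2.048292083647184 of 6deg; e= 0.21449664541307079
```

play_rows --pt "0 0 0 0.98 0" --pt "0 0 0 0.98 0" --pt "0 0 0 0.98 0" --pt "0 0 0 0.98 0" --pt "0 0 0 0.98 0" --pt "0 0 0 0.98 0" --pt "0 0 0 0.98 0" --pt "0 0 0 0.98 0" --pt "0 0 0 0.98 0" --pt "0 0 0 0.98 0" --pt "0 0 0 0.98 0" --pt "0 0 -0.87 0.45 0" --pt "0 0 0 0 -1" --pt "0 0 0 0 -1.0" --pt "0 0 0 0 0" --pt "0 0 0 0 0"

```text
clock: 6.55
position: [0.5547, -0.2998, 0.2499]
ee_rot: [0.562, 0.429, 0.562, -0.429]
contact_force: [0.3, 0.6, 0.5]
width: 0.0856
```

```bash
python3 - <<'E'
from h import *
plan([0.555,-0.30,0.25],0.275)
cm=manip.camera_model('wrist'); im,d=save('wrist','w2.png'); np.savez('w2.npz',im=im,d=d,**cm)
for q in ['counter','counter_nose','hole_far','hole_near','lever_knob']: marks('wrist',q)
E
```

```text
pos [ 0.5547 -0.2998  0.2499] R x [ 0.0001  0.0001 -1.    ] yaw_y 0.26739153672823224 q6 -0.8733146536203558 F [0.2518 0.5764 0.4604] w 0.0855857877998013 t 6.55
total shift in tool units (x,y,z): [-0.0044  0.0088  0.0083]
twist units -0.07265547234209971 of 6deg; e= 0.007608463271767896
wrist counter 0.81 [ 0.5561 -0.299   0.0018] [259. 171.]
wrist counter_nose 0.64 [ 0.6479 -0.2708 -0.0035] [336. 168.]
wrist counter_nose 0.59 [ 0.2685 -0.2191  0.0007] [12. 28.]
wrist hole_far 0.7 [ 0.6336 -0.2779  0.0007] [324. 171.]
wrist hole_far 0.66 [ 0.2601 -0.2442  0.0024] [ 3. 51.]
wrist lever_knob 0.59 [ 0.5102 -0.2476  0.0807] [224. 125.]
```

View pics/w2.png

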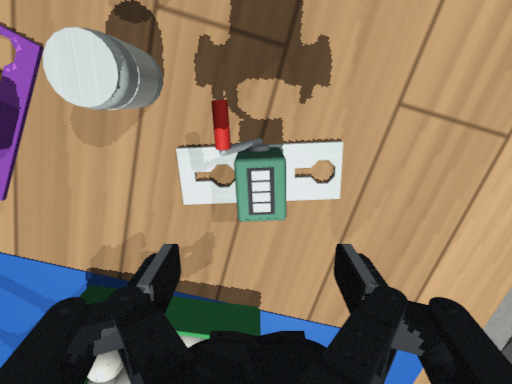

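The counter is seen whole: plate corners about (178,149), (342,141), (342,200) and (184,205), with the green box top at (261,188). I'll fit the plate rectangle.

```bash
cat > ctr.py <<'E'
from h import *
import sys
D=np.load(sys.argv[1]); cm={k:D[k] for k in ('mtx','R','t')}; d=D['d']; P=cloud(cm,d)
c0=np.array([float(a) for a in sys.argv[2:4]]); z0=float(sys.argv[4]) if len(sys.argv)>4 else 0
hsv=cv2.cvtColor(D['im'],cv2.COLOR_RGB2HSV)
near=np.hypot(P[...,0]-c0[0],P[...,1]-c0[1])<0.13
m=near&(hsv[...,1]<45)&(hsv[...,2]>120)&(P[...,2]<z0+0.03)
n,l,s,c=cv2.connectedComponentsWithStats(m.astype(np.uint8)); k=[i for i in range(1,n) if s[i,4]>300]; m=np.isin(l,k)
Q=np.array([onplane(cm,(u,v),z0+0.006)[:2] for v,u in np.argwhere(m)],np.float32)
print('plate',cv2.minAreaRect(Q),'z',np.median(P[m][:,2]))
g=near&(P[...,2]>z0+0.06)&(hsv[...,0]>60)&(hsv[...,0]<95)
g2=near&(P[...,2]>z0+0.06)&(hsv[...,0]<95)&((hsv[...,1]<60)|(hsv[...,0]>60))
n,l,s,c=cv2.connectedComponentsWithStats(g2.astype(np.uint8)); g2=l==1+np.argmax(s[1:,4])
Q=np.array([onplane(cm,(u,v),z0+0.071)[:2] for v,u in np.argwhere(g2)],np.float32)
print('boxtop',cv2.minAreaRect(Q),'z',np.median(P[g2][:,2]))
# hole centers: table-colored blobs within plate
E
python3 ctr.py w2.npz 0.557 -0.298
```

```text
plate ((0.5583617091178894, -0.300939679145813), (0.19527654349803925, 0.07130773365497589), 17.640480041503906) z 0.006603761333117333
boxtop ((0.557610809803009, -0.29928717017173767), (0.04974216967821121, 0.06665126234292984), 17.62924575805664) z 0.07137941889339788
```

```bash
python3 - <<'E'
from h import *
plan([0.558,-0.3003,0.102],0.308)
E
```

```text
pos [ 0.5548 -0.2996  0.2499] R x [ 0.      0.0001 -1.    ] yaw_y 0.2691053293562435 q6 -0.8746923679598564 F [ 0.1044 -0.2157  0.087 ] w 0.08529393037428883 t 6.85
total shift in tool units (x,y,z): [4.9283 0.0982 0.05  ]
twist units -0.3714167455731048 of 6deg; e= 0.03889467064375651
```

play_rows --pt "0 0.5 0.1 0.05 -0.37" --pt "0 0.9 0 0 0" --pt "0 0.9 0 0 0" --pt "0 0.9 0 0 0" --pt "0 0.9 0 0 0" --pt "0 0.6 0 0 0" --pt "0 0.23 0 0 0" --pt "0 0 0 0 0"

```text
clock: 7.65
position: [0.5576, -0.3002, 0.1011]
ee_rot: [0.57, 0.417, 0.571, -0.417]
contact_force: [-0.1, -0.4, 0.2]
width: 0.0853
```

play_rows --newtons 70 --pt "0.8 0 0 0 0" --pt "0.8 0 0 0 0" --pt "0.8 0 0 0 0" --pt "0.8 0 0 0 0" --pt "0.8 0 0 0 0" --pt "0.8 0 0 0 0" --pt "0.8 0 0 0 0"

```text
clock: 8.35
position: [0.5588, -0.301, 0.1035]
ee_rot: [0.572, 0.417, 0.57, -0.417]
contact_force: [1.2, 0.1, 6.2]
width: 0.0493
```

Gripped at 49.3 mm. Lifting straight up.

play_rows --pt "0.8 -0.3 0 0 0" --pt "0.8 -0.6 0 0 0" --pt "0.8 -0.8 0 0 0" --pt "0.8 -0.8 0 0 0" --pt "0.8 -0.8 0 0 0" --pt "0.8 -0.8 0 0 0" --pt "0.8 -0.3 0 0 0" --pt "0.8 0 0 0 0" --pt "0.8 0 0 0 0"

```text
clock: 9.25
position: [0.5571, -0.2999, 0.2325]
ee_rot: [0.57, 0.417, 0.572, -0.417]
contact_force: [-0.2, -0.1, -5.4]
width: 0.0493
```

```bash
python3 - <<'E'
from h import *
plan([0.5743,0.0389,0.235],0.058)
save('wrist','w3.png'); save('scene','s3.png')
E
```

```text
pos [ 0.5571 -0.2999  0.2325] R x [-0.0025  0.0017 -1.    ] yaw_y 0.3080127887231227 q6 -0.9118177501086716 F [-0.1918 -0.1101 -5.4255] w 0.04929748475296291 t 9.25
total shift in tool units (x,y,z): [ -0.066    3.9701 -10.5898]
twist units 2.387446269688479 of 6deg; e= -0.2500127887231227
```

View pics/w3.png

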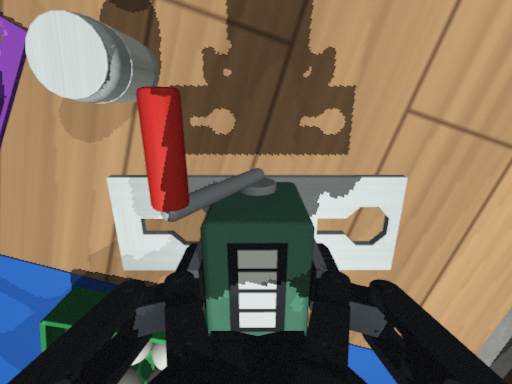

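View pics/s3.png

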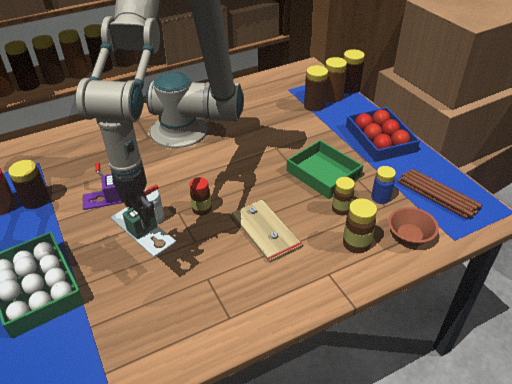

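The counter is held level, with both keyholes visible in the wrist view at (175,230) and (360,225). Moving to just above the board.

play_rows --pt "0.8 0 0.12 -0.32 0" --pt "0.8 0 0.24 -0.64 0" --pt "0.8 0 0.34 -0.91 0" --pt "0.8 0 0.34 -0.91 0" --pt "0.8 0 0.34 -0.91 0" --pt "0.8 0 0.34 -0.91 0" --pt "0.8 0 0.34 -0.91 0" --pt "0.8 0 0.34 -0.91 0" --pt "0.8 0 0.34 -0.91 0" --pt "0.8 0 0.34 -0.91 0" --pt "0.8 0 0.34 -0.91 0" --pt "0.8 0 0.34 -0.91 0" --pt "0.8 0 0.2 -0.53 0.39" --pt "0.8 0 0 0 0.8" --pt "0.8 0 0 0 0.8" --pt "0.8 0 0 0 0.4" --pt "0.8 0 0 0 0" --pt "0.8 0 0 0 0"

```text
clock: 11.15
position: [0.5741, 0.0394, 0.2339]
ee_rot: [0.514, 0.485, 0.515, -0.485]
contact_force: [0.5, -0.5, -4.7]
width: 0.0493
```

```bash
python3 - <<'E'
from h import *
plan([0.5743,0.0389,0.235],0.058)
cm=manip.camera_model('wrist'); im,d=save('wrist','w4.png'); np.savez('w4.npz',im=im,d=d,**cm)
for q in ['hole_far','hole_near','counter','screw_far','screw_near']: marks('wrist',q)
E
```

```text
pos [0.5741 0.0394 0.2339] R x [-0.0007  0.0006 -1.    ] yaw_y 0.05948084250084991 q6 -0.11239440625224241 F [ 0.4664 -0.5193 -4.6637] w 0.04929321186841399 t 11.15
total shift in tool units (x,y,z): [-0.0376  0.006   0.0158]
twist units 0.014141004237049542 of 6deg; e= -0.0014808425008498993
wrist hole_far 0.97 [0.6493 0.0453 0.1324] [365. 221.]
wrist hole_far 0.84 [ 0.2615 -0.2462  0.002 ] [ 34. 349.]
wrist hole_near 0.59 [0.525  0.0372 0.1339] [186. 223.]
wrist screw_near 0.85 [0.5266 0.0383 0.0282] [212. 179.]
```

View pics/w4.png

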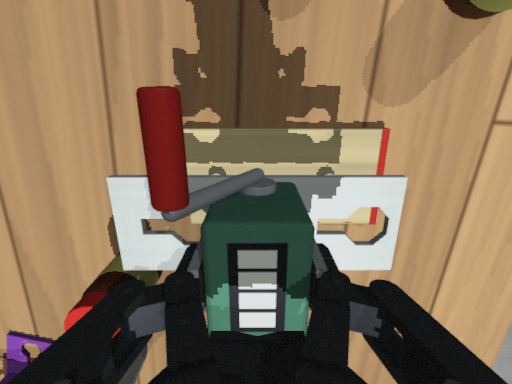

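```bash
cat > held.py <<'E'
from h import *
import sys
D=np.load(sys.argv[1]); cm={k:D[k] for k in ('mtx','R','t')}; P=cloud(cm,D['d']); zt=float(sys.argv[2])
x0,y0=float(sys.argv[3]),float(sys.argv[4])
hsv=cv2.cvtColor(D['im'],cv2.COLOR_RGB2HSV)
m=(abs(P[...,2]-zt)<0.012)&(hsv[...,1]<60)&(abs(P[...,0]-x0)<0.115)&(abs(P[...,1]-y0)<0.055)
n,l,s,c=cv2.connectedComponentsWithStats(m.astype(np.uint8)); m=np.isin(l,[i for i in range(1,n) if s[i,4]>300])
z=P[m]; A=np.c_[z[:,:2]-[x0,y0],np.ones(len(z))]; co=np.linalg.lstsq(A,z[:,2],rcond=None)[0]; print('tilt plane',co,len(z))
zz=co[2]
Q=np.array([onplane(cm,(u,v),zz)[:2] for v,u in np.argwhere(m)],np.float32); print('rect',cv2.minAreaRect(Q))
E
python3 held.py w4.npz 0.136 0.574 0.039
```

```text
tilt plane [-0.0031 -0.003   0.1367] 12048
rect ((0.5731576681137085, 0.0399729423224926), (0.19436728954315186, 0.07155772298574448), 3.394752264022827)
```

The held plate is level. Its centre is (0.5732, 0.0400) against the target (0.5743, 0.0389), so I'll correct about 1 mm and lower to just above the heads.

play_rows --pt "0.8 0.3 0.035 0.035 0.01" --pt "0.8 0.6 0 0 0" --pt "0.8 0.8 0 0 0" --pt "0.8 0.8 0 0 0" --pt "0.8 0.5 0 0 0" --pt "0.8 0.2 0 0 0" --pt "0.8 0 0 0 0" --pt "0.8 0 0 0 0"

```text
clock: 12.25
position: [0.5766, 0.0372, 0.1385]
ee_rot: [0.514, 0.486, 0.514, -0.485]
contact_force: [0.1, -0.3, -4.4]
width: 0.0492
```

```bash
python3 - <<'E'
from h import *
plan([0.5753,0.0379,0.1382],0.058)
cm=manip.camera_model('wrist'); im,d=save('wrist','w5.png'); np.savez('w5.npz',im=im,d=d,**cm)
E
python3 held.py w5.npz 0.041 0.575 0.039
```

```text
pos [0.5766 0.0372 0.1385] R x [ 0.0013  0.     -1.    ] yaw_y 0.05655438271067522 q6 -0.1126252493204377 F [ 0.0974 -0.2916 -4.4226] w 0.04919726498955545 t 12.25
total shift in tool units (x,y,z): [ 0.01   -0.0418 -0.0257]
twist units -0.013804628244907817 of 6deg; e= 0.0014456172893246855
tilt plane [-0.0013 -0.0036  0.0413] 12098
rect ((0.5759459137916565, 0.037756599485874176), (0.19431936740875244, 0.0715138241648674), 3.194319725036621)
```

View pics/w5.png

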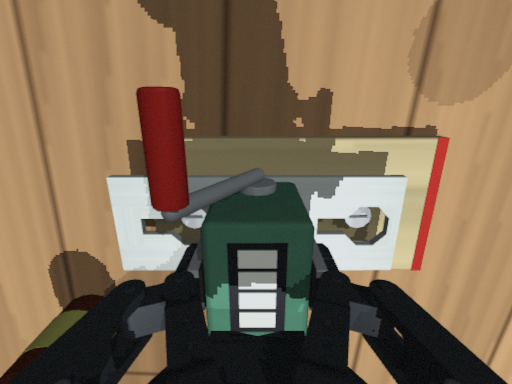

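The far head shows through its hole at (358,216) and the near head at (193,217). I'll check heads against holes with the same image.

```bash
python3 - <<'E'
from h import *
D=np.load('w5.npz'); cm={k:D[k] for k in ('mtx','R','t')}
for uv in [(358,216)]: print(onplane(cm,uv,0.0275))
c=D['im'][170:280,100:420]; cv2.imwrite('pics/w5z.png',cv2.resize(c[:,:,::-1],None,fx=2.5,fy=2.5,interpolation=cv2.INTER_CUBIC))
# predicted screws and holes
yaw=0.058; R=np.array([[np.cos(yaw),-np.sin(yaw)],[np.sin(yaw),np.cos(yaw)]])
for X in [(0.649,0.0434,0.0275),(0.5295,0.0363,0.0275)]: print('screw px',px(cm,X))
for hx in (75,-45):
    p=np.array([0.5759,0.0378])+R@[hx/1000,0]; print('hole',p,px(cm,[*p,0.0413]))
E
```

```text
[0.6503 0.0428 0.0275]
screw px [356.3186 215.1896]
screw px [192.8526 215.7434]
hole [0.6508 0.0421] [365.6072 225.1329]
hole [0.531  0.0352] [190.5244 225.5089]
```

View pics/w5z.png

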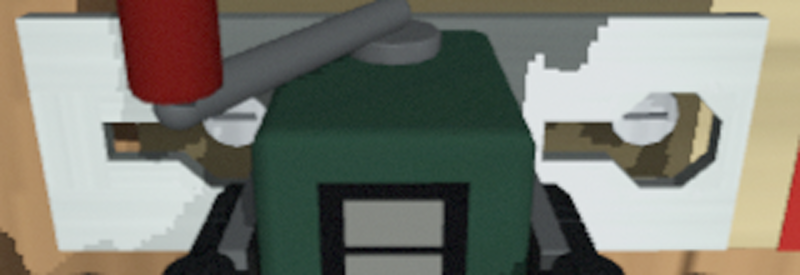

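play_rows --pt "0.8 0.1 -0.035 -0.03 0" --pt "0.8 0.15 0 0 0" --pt "0.8 0.15 0 0 0" --pt "0.8 0.1 0 0 0" --pt "0.8 0 0 0 0"

```text
clock: 12.8
position: [0.5744, 0.0382, 0.1224]
ee_rot: [0.514, 0.485, 0.514, -0.486]
contact_force: [0.3, 0.5, -4.9]
width: 0.0496
```

```bash
python3 - <<'E'
from h import *
plan([0.5753,0.0379,0.1182],0.058)
cm=manip.camera_model('wrist'); im,d=save('wrist','w6.png'); np.savez('w6.npz',im=im,d=d,**cm)
E
python3 held.py w6.npz 0.027 0.575 0.039
```

```text
pos [0.5744 0.0382 0.1224] R x [-0.0013  0.0001 -1.    ] yaw_y 0.056688524782982745 q6 -0.11126033461991437 F [ 0.3436  0.4728 -4.8884] w 0.04959813858650955 t 12.8
total shift in tool units (x,y,z): [0.1386 0.0286 0.0106]
twist units -0.012523665811849691 of 6deg; e= 0.001311475217017355
tilt plane [-0.0055  0.0018  0.0252] 13538
rect ((0.5738138556480408, 0.03910613805055618), (0.1952873021364212, 0.07215853780508041), 3.294734239578247)
```

View pics/w6.png

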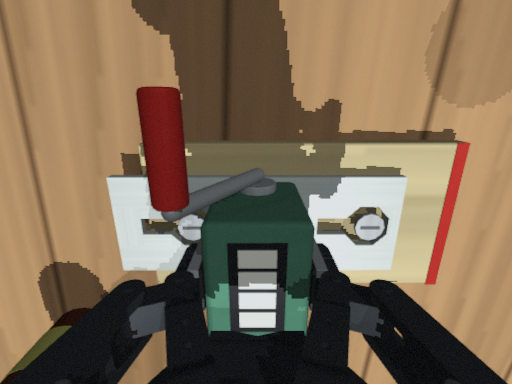

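Both heads sit inside the large holes, at (370,227) and (190,228), with no contact force. I'll go down the last 4 mm.

play_rows --pt "0.8 0.08 0 0 0" --pt "0.8 0.06 0 0 0" --pt "0.8 0.02 0 0 0" --pt "0.8 0 0 0 0"

```text
clock: 13.25
position: [0.5749, 0.0382, 0.1186]
ee_rot: [0.514, 0.486, 0.514, -0.485]
contact_force: [-1.0, -0.3, -1.0]
width: 0.0493
```

```bash
python3 - <<'E'
from h import *
plan([0.6042,0.0406,0.1182],0.058)
cm=manip.camera_model('wrist'); im,d=save('wrist','w7.png'); np.savez('w7.npz',im=im,d=d,**cm)
E
python3 held.py w7.npz 0.021 0.575 0.039
```

```text
pos [0.5749 0.0382 0.1186] R x [ 0.0006  0.     -1.    ] yaw_y 0.05670212448552917 q6 -0.11121987666554665 F [-1.0391 -0.32   -0.9936] w 0.04926968747764575 t 13.25
total shift in tool units (x,y,z): [ 0.0147  0.9787 -0.0256]
twist units -0.012393798218757903 of 6deg; e= 0.0012978755144708032
tilt plane [-0.001  -0.0074  0.0219] 13541
rect ((0.574529767036438, 0.04130496084690094), (0.19467146694660187, 0.0759035050868988), 3.2215497493743896)
```

The plate now rests on the board. Sliding towards +x slowly and watching the force.

play_rows --pt "0.8 0 0.1 0 0" --pt "0.8 0 0.15 0 0" --pt "0.8 0 0.15 0 0" --pt "0.8 0 0.15 0 0" --pt "0.8 0 0.15 0 0" --pt "0.8 0 0.1 0 0" --pt "0.8 0 0 0 0"

```text
clock: 14.0
position: [0.5994, 0.0395, 0.1186]
ee_rot: [0.514, 0.486, 0.514, -0.485]
contact_force: [-3.9, -0.4, 2.5]
width: 0.0491
```

```bash
python3 - <<'E'
from h import *
plan([0.6042,0.0406,0.1182],0.058)
cm=manip.camera_model('wrist'); im,d=save('wrist','w8.png'); np.savez('w8.npz',im=im,d=d,**cm)
E
python3 held.py w8.npz 0.021 0.6 0.039
```

```text
pos [0.5994 0.0395 0.1186] R x [ 0.0008  0.     -1.    ] yaw_y 0.0566834613318894 q6 -0.10671472642943121 F [-3.9441 -0.436   2.5192] w 0.04907198038531123 t 14.0
total shift in tool units (x,y,z): [ 0.0124  0.1624 -0.0263]
twist units -0.012572018208085869 of 6deg; e= 0.0013165386681106561
tilt plane [-0.0039 -0.0092  0.022 ] 13038
rect ((0.59892338514328, 0.04239736497402191), (0.19481050968170166, 0.07519789040088654), 3.213162422180176)
```

View pics/w8.png

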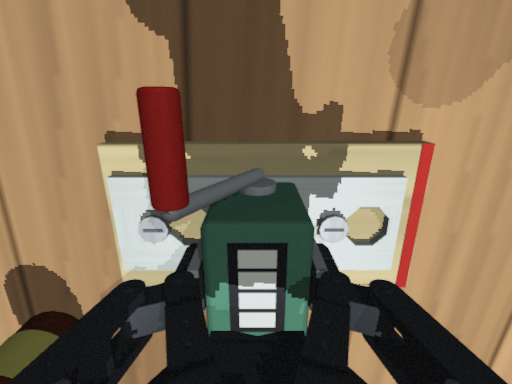

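The slots are running on the shanks, with about 5 mm left. I'll continue until the stop.

play_rows --pt "0.8 0 0.08 0 0" --pt "0.8 0 0.06 0 0" --pt "0.8 0 0.05 0 0" --pt "0.8 0 0.04 0 0" --pt "0.8 0 0 0 0"

```text
clock: 14.55
position: [0.6052, 0.0399, 0.1186]
ee_rot: [0.514, 0.486, 0.514, -0.486]
contact_force: [-6.1, -0.2, 6.3]
width: 0.0488
```

play_rows --pt "0.8 0 0.05 0 0" --pt "0.8 0 0.05 0 0" --pt "0.8 0 0 0 0"

```text
clock: 14.85
position: [0.606, 0.0399, 0.1191]
ee_rot: [0.513, 0.484, 0.515, -0.487]
contact_force: [-12.5, -1.1, 12.4]
width: 0.0496
```

play_rows --pt "0.8 0 0.06 0 0" --pt "0.8 0 0 0 0"

```text
clock: 15.05
position: [0.6063, 0.0399, 0.1193]
ee_rot: [0.512, 0.483, 0.516, -0.488]
contact_force: [-16.7, -0.1, 16.8]
width: 0.0497
```

```bash
python3 - <<'E'
from h import *
plan([0.6042,0.0406,0.1182],0.058)
cm=manip.camera_model('wrist'); im,d=save('wrist','w9.png'); np.savez('w9.npz',im=im,d=d,**cm)
c=D=im[170:280,100:450]; cv2.imwrite('pics/w9z.png',cv2.resize(c[:,:,::-1],None,fx=2.28,fy=2.28,interpolation=cv2.INTER_CUBIC))
E
python3 held.py w9.npz 0.021 0.604 0.039
```

```text
pos [0.6063 0.0399 0.1193] R x [-0.0092 -0.0007 -1.    ] yaw_y 0.05712310948120705 q6 -0.10454737415169439 F [-16.698   -0.1156  16.7754] w 0.049692752337111366 t 15.05
total shift in tool units (x,y,z): [ 0.037  -0.0687 -0.0269]
twist units -0.008373687636979613 of 6deg; e= 0.0008768905187930276
tilt plane [-0.0117 -0.009   0.0227] 12775
rect ((0.6041966080665588, 0.04097113013267517), (0.19484832882881165, 0.07193108648061752), 3.638592004776001)
```

View pics/w9z.png

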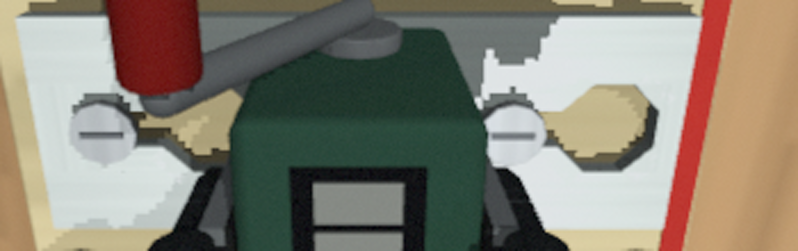

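The plate fit gives (0.6042, 0.0410), which matches home, and the heads are at the slot ends. I'll relax the push, then release.

play_rows --pt "0.8 0 -0.06 0 0" --pt "0.8 0 -0.05 0 0" --pt "0.8 0 0 0 0"

```text
clock: 15.4
position: [0.6057, 0.0399, 0.1188]
ee_rot: [0.513, 0.485, 0.515, -0.486]
contact_force: [-9.5, -0.2, 9.6]
width: 0.0491
```

play_rows --pt "0.8 0 -0.05 0 0" --pt "0.8 -0.04 -0.03 0 0" --pt "0.8 0 0 0 0"

```text
clock: 15.7
position: [0.6052, 0.0398, 0.1187]
ee_rot: [0.514, 0.486, 0.514, -0.486]
contact_force: [-1.0, -0.3, -3.0]
width: 0.0491
```

play_rows --pt "0.4 0 0 0 0" --pt "0.2 0 0 0 0" --pt "0 0 0 0 0" --pt "0 0 0 0 0" --pt "0 0 0 0 0" --pt "0 0 0 0 0" --pt "0 -0.3 0 0 0" --pt "0 -0.7 0 0 0" --pt "0 -0.9 0 0 0" --pt "0 -0.9 0 0 0" --pt "0 -0.9 0 0 0" --pt "0 -0.7 0 0 0" --pt "0 0 0 0 0"

```text
clock: 17.0
position: [0.6065, 0.0398, 0.2557]
ee_rot: [0.516, 0.488, 0.512, -0.484]
contact_force: [-0.1, 0.3, -0.5]
width: 0.0855
```

```bash
python3 - <<'E'
from h import *
plan([0.634,0.290,0.25],0.058)
cm=manip.camera_model('wrist'); im,d=save('wrist','w10.png'); np.savez('w10.npz',im=im,d=d,**cm)
E
python3 ctr.py w10.npz 0.604 0.041 0.015; python3 board.py w10.npz
```

```text
pos [0.6065 0.0398 0.2557] R x [ 0.0082 -0.0003 -1.    ] yaw_y 0.0567459930798884 q6 -0.10570201378251058 F [-0.1283  0.3111 -0.5108] w 0.08549385397189527 t 17.0
total shift in tool units (x,y,z): [ 0.1954  1.387  -8.2742]
twist units -0.011974884000433072 of 6deg; e= 0.0012540069201116832
plate ((0.6046894788742065, 0.04015777260065079), (0.19563110172748566, 0.07125227153301239), 3.1507956981658936) z 0.021663524133080772
boxtop ((0.604319155216217, 0.04172562062740326), (0.04936927556991577, 0.06616783887147903), 3.1320154666900635) z 0.08638984955145937
board rect ((0.6418454647064209, 0.042881324887275696), (0.1437600702047348, 0.11014081537723541), 3.4053955078125) center z 0.018388311819953037
screw [283 165  19  21 241] [292.8216 174.4772] [0.649  0.0433 0.0275] z 0.028091367056429752
dist 0.0 yaw 0.0 home [0.649  0.0433 0.0275]
```

View pics/w10.png

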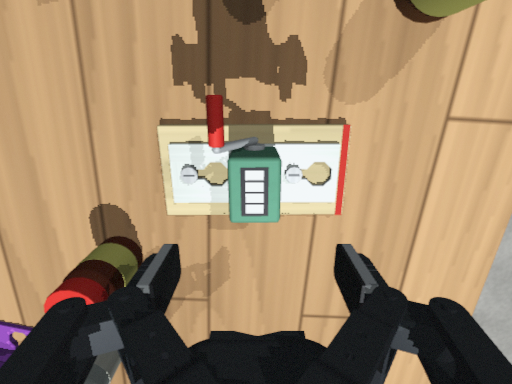

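The counter sits at (0.6047, 0.0402), yaw 0.055, released and home. Now to the yellow jar.

```bash
python3 - <<'E'
from h import *
plan([0.634,0.28,0.26],0.058)
E
```

```text
pos [0.6055 0.0398 0.2535] R x [ 0.0044 -0.0002 -1.    ] yaw_y 0.056740412513873704 q6 -0.1057575340829925 F [-0.6262 -0.0351 -0.3254] w 0.08519635915274207 t 17.05
total shift in tool units (x,y,z): [-0.2123  1.4035 -7.9398]
twist units -0.012028174480421804 of 6deg; e= 0.0012595874861263123
```

play_rows --pt "0 0 0.15 -0.9 0" --pt "0 0 0.17 -0.98 0" --pt "0 0 0.17 -0.98 0" --pt "0 0 0.17 -0.98 0" --pt "0 0 0.17 -0.98 0" --pt "0 0 0.17 -0.98 0" --pt "0 0 0.17 -0.98 0" --pt "0 0 0.17 -0.98 0" --pt "0 0 0 0 0" --pt "0 0 0 0 0"

```text
clock: 18.05
position: [0.631, 0.2748, 0.2497]
ee_rot: [0.514, 0.484, 0.515, -0.486]
contact_force: [-0.2, -0.3, 0.3]
width: 0.0854
```

```bash
cat > jar.py <<'E'
from h import *
import sys
D=np.load(sys.argv[1]); cm={k:D[k] for k in ('mtx','R','t')}; P=cloud(cm,D['d'])
hsv=cv2.cvtColor(D['im'],cv2.COLOR_RGB2HSV)
m=(hsv[...,0]>22)&(hsv[...,0]<36)&(hsv[...,1]>150)
n,l,s,c=cv2.connectedComponentsWithStats(m.astype(np.uint8))
for i in range(1,n):
    if s[i,4]>300:
        z=np.median(P[l==i][:,2]); t=(l==i)&(abs(P[...,2]-z)<0.006)
        vu=np.argwhere(t); Q=np.array([onplane(cm,(u,v),z)[:2] for v,u in vu],np.float32)
        print(s[i],c[i],'top z',z,'circle',cv2.minEnclosingCircle(Q),Q.mean(0))
E
python3 - <<'E'
from h import *
plan([0.634,0.29,0.122],0.058)
cm=manip.camera_model('wrist'); im,d=save('wrist','w11.png'); np.savez('w11.npz',im=im,d=d,**cm)
E
python3 jar.py w11.npz
```

```text
pos [0.631  0.2748 0.2497] R x [-0.0027 -0.0014 -1.    ] yaw_y 0.05814150098334247 q6 0.25199018727001077 F [-0.2096 -0.2821  0.2778] w 0.0854320180869552 t 18.05
total shift in tool units (x,y,z): [ 4.2556  0.1406 -0.5039]
twist units 0.0013512348570797045 of 6deg; e= -0.00014150098334253514
[259   0  79  41 966] [282.2329  18.4141] top z 0.10787864899218613 circle ((0.6494787931442261, 0.4208659529685974), 0.026254549622535706) [0.6397 0.4115]
[229 148  65  42 346] [258.3555 158.474 ] top z 0.10398893722018736 circle ((0.6320058107376099, 0.29268109798431396), 0.027082663029432297) [0.6266 0.3101]
[ 377  206  111   96 7720] [432.165  252.9977] top z 0.1438739738565652 circle ((0.7680814266204834, 0.2498263418674469), 0.038424838334321976) [0.7684 0.2512]
```

View pics/w11.png

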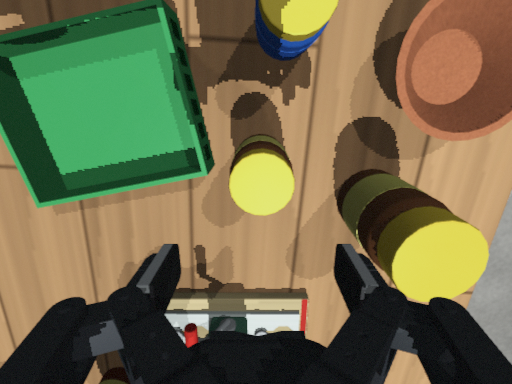

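The small yellow cap is centred at (261,181), the big look-alike at (432,253) and the crate top left. I'll fit the cap and crate from depth.

```bash
python3 - <<'E'
from h import *
D=np.load('w11.npz'); cm={k:D[k] for k in ('mtx','R','t')}; P=cloud(cm,D['d']); hsv=cv2.cvtColor(D['im'],cv2.COLOR_RGB2HSV)
print(hsv[181,261],P[181,261])
m=(abs(P[...,2]-0.108)<0.006)&(np.hypot(P[...,0]-0.632,P[...,1]-0.29)<0.06)
Q=np.array([onplane(cm,(u,v),0.108)[:2] for v,u in np.argwhere(m)],np.float32); print(m.sum(),cv2.minEnclosingCircle(Q),Q.mean(0))
# crate rim from wrist + top
for f,c in (('w11.npz',cm),('top0.npz',manip.camera_model('top'))):
    D=np.load(f); Pp=cloud(c,D['d']); h=cv2.cvtColor(D['im'],cv2.COLOR_RGB2HSV)
    g=(h[...,0]>55)&(h[...,0]<85)&(h[...,1]>120)&(Pp[...,2]>0.035)&(Pp[...,2]<0.06)&(np.hypot(Pp[...,0]-0.467,Pp[...,1]-0.333)<0.15)
    Q=np.array([onplane(c,(u,v),0.05)[:2] for v,u in np.argwhere(g)],np.float32); print(f,len(Q),cv2.minAreaRect(Q))
plan([0.632,0.2927,0.122],0.058)
E
```

```text
[ 31 132 231] [0.6325 0.2944 0.1094]
3299 ((0.6322520971298218, 0.2911153733730316), 0.027887985110282898) [0.6325 0.2919]
w11.npz 6478 ((0.4680922031402588, 0.3344295024871826), (0.19364279508590698, 0.1597120761871338), 14.528901100158691)
top0.npz 367 ((0.46638214588165283, 0.3341636061668396), (0.18614603579044342, 0.16128022968769073), 14.288958549499512)
pos [0.6311 0.2741 0.2501] R x [-0.0024 -0.0014 -1.    ] yaw_y 0.057016811331097074 q6 0.2520476326174143 F [-1.137   0.1337 -0.1619] w 0.08536284106313903 t 18.1
total shift in tool units (x,y,z): [ 4.2682  0.0746 -0.6236]
twist units -0.009388760198870253 of 6deg; e= 0.0009831886689029012
```

play_rows --pt "0 0 0.05 -0.59 0" --pt "0 0.4 0 0 0" --pt "0 0.9 0 0 0" --pt "0 0.9 0 0 0" --pt "0 0.9 0 0 0" --pt "0 0.8 0 0 0" --pt "0 0.5 0 0 0" --pt "0 0 0 0 0"

```text
clock: 18.9
position: [0.6307, 0.2914, 0.1163]
ee_rot: [0.513, 0.484, 0.515, -0.488]
contact_force: [-1.0, 0.0, -0.1]
width: 0.0857
```

play_rows --newtons 50 --pt "0.6 0 0 0 0" --pt "0.6 0 0 0 0" --pt "0.6 0 0 0 0" --pt "0.6 0 0 0 0" --pt "0.6 0 0 0 0" --pt "0.6 0 0 0 0"

```text
clock: 19.5
position: [0.6331, 0.2926, 0.1214]
ee_rot: [0.515, 0.487, 0.513, -0.485]
contact_force: [0.0, 0.5, 6.2]
width: 0.0587
```

Gripped at 58.7 mm. Lift, then travel to above the crate centre at (0.467, 0.334).

play_rows --pt "0.6 -0.3 0 0 0" --pt "0.6 -0.6 0 0 0" --pt "0.6 -0.8 0 0 0" --pt "0.6 -0.8 0 0 0" --pt "0.6 -0.5 0 0 0" --pt "0.6 0 0 0 0"

```text
clock: 20.1
position: [0.6332, 0.2927, 0.2121]
ee_rot: [0.515, 0.487, 0.513, -0.484]
contact_force: [-0.7, 0.4, -3.2]
width: 0.0579
```

```bash
python3 - <<'E'
from h import *
plan([0.467,0.334,0.207],0.058)
E
```

```text
pos [0.6332 0.2927 0.2121] R x [ 0.0046  0.0017 -1.    ] yaw_y 0.05677663027989361 q6 0.27653321175472073 F [-0.7389  0.3869 -3.2408] w 0.05793975993616613 t 20.1
total shift in tool units (x,y,z): [ 0.1468 -5.4526 -1.6883]
twist units -0.011682320291033915 of 6deg; e= 0.0012233697201065041
```

play_rows --pt "0.6 0 -0.3 -0.09 0" --pt "0.6 0 -0.7 -0.22 0" --pt "0.6 0 -0.9 -0.28 0" --pt "0.6 0 -0.9 -0.28 0" --pt "0.6 0 -0.9 -0.28 0" --pt "0.6 0 -0.9 -0.28 0" --pt "0.6 0 -0.6 -0.18 0" --pt "0.6 0 -0.25 -0.08 0" --pt "0.6 0 0 0 0"

```text
clock: 21.0
position: [0.4651, 0.3338, 0.209]
ee_rot: [0.514, 0.485, 0.514, -0.486]
contact_force: [1.1, 0.4, -3.1]
width: 0.0583
```

```bash
python3 - <<'E'
from h import *
plan([0.467,0.334,0.1264],0.058)
save('scene','s12.png');save('wrist','w12.png')
E
```

```text
pos [0.4651 0.3338 0.209 ] R x [-0.0006 -0.0005 -1.    ] yaw_y 0.05794283973366489 q6 0.4431460325683191 F [ 1.0774  0.3759 -3.1033] w 0.058343271908695336 t 21.0
total shift in tool units (x,y,z): [ 2.7548  0.0636 -0.0037]
twist units -0.0005458403361404973 of 6deg; e= 5.716026633506566e-05
```

View pics/s12.png

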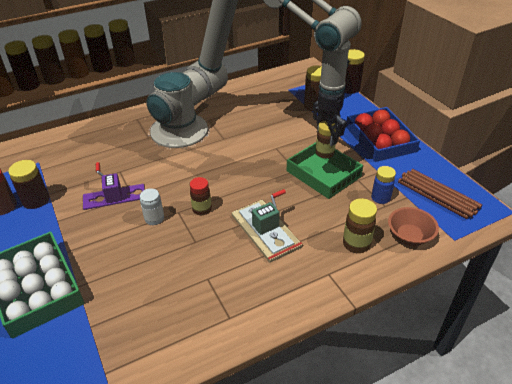

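View pics/w12.png

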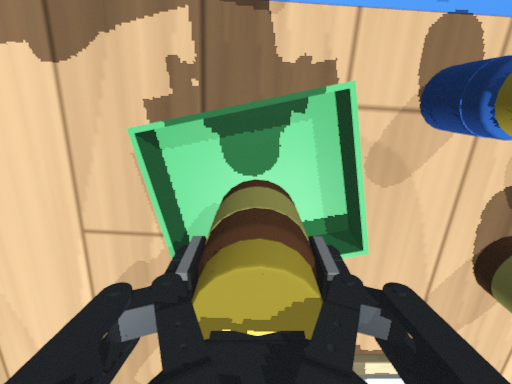

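The jar hangs upright over the crate at (325,140) in the scene view. Lowering quickly most of the way, then slowly until it touches.

play_rows --pt "0.6 0.3 0.06 0 0" --pt "0.6 0.6 0 0 0" --pt "0.6 0.6 0 0 0" --pt "0.6 0.5 0 0 0" --pt "0.6 0.3 0 0 0" --pt "0.6 0.15 0 0 0" --pt "0.6 0.05 0 0 0" --pt "0.6 0 0 0 0"

```text
clock: 21.9
position: [0.4684, 0.3339, 0.1346]
ee_rot: [0.514, 0.486, 0.514, -0.485]
contact_force: [-0.1, -0.1, -2.6]
width: 0.0588
```

play_rows --pt "0.6 0.08 0 0 0" --pt "0.6 0.07 0 0 0" --pt "0.6 0.05 0 0 0" --pt "0.6 0 0 0 0"

```text
clock: 22.3
position: [0.4678, 0.3337, 0.1283]
ee_rot: [0.514, 0.486, 0.514, -0.486]
contact_force: [0.2, -0.1, -3.9]
width: 0.0582
```

play_rows --pt "0.6 0.04 0 0 0" --pt "0.6 0.04 0 0 0" --pt "0.6 0 0 0 0"

```text
clock: 22.6
position: [0.468, 0.3338, 0.1265]
ee_rot: [0.514, 0.486, 0.514, -0.485]
contact_force: [-0.1, -0.0, 1.9]
width: 0.0584
```

The floor carries it now (Fz went from -3.3 to +1.9 N). Release and back off upward.

play_rows --pt "0.4 0 0 0 0" --pt "0.3 0 0 0 0" --pt "0.2 0 0 0 0" --pt "0 0 0 0 0" --pt "0 0 0 0 0" --pt "0 0 0 0 0" --pt "0 -0.3 0 0 0" --pt "0 -0.8 0 0 0" --pt "0 -0.9 0 0 0" --pt "0 -0.9 0 0 0" --pt "0 -0.9 0 0 0" --pt "0 -0.5 0 0 0" --pt "0 0 0 0 0"

```text
clock: 23.9
position: [0.4691, 0.3344, 0.2584]
ee_rot: [0.515, 0.488, 0.513, -0.483]
contact_force: [0.5, 0.1, 0.0]
width: 0.0851
```

```bash
python3 - <<'E'
from h import *
plan([0.557,0.05,0.25],0.058)
cm=manip.camera_model('wrist'); im,d=save('wrist','w13.png'); np.savez('w13.npz',im=im,d=d,**cm)
save('scene','s13.png')
P=cloud(cm,d); m=(abs(P[...,2]-0.113)<0.008)&(np.hypot(P[...,0]-0.467,P[...,1]-0.334)<0.06)
Q=np.array([onplane(cm,(u,v),0.113)[:2] for v,u in np.argwhere(m)],np.float32); print(m.sum(),cv2.minEnclosingCircle(Q),np.median(P[m][:,2]))
E
```

```text
pos [0.4691 0.3344 0.2584] R x [ 0.0057  0.0032 -1.    ] yaw_y 0.05669569510284359 q6 0.44184173226324924 F [0.5133 0.0619 0.0431] w 0.08511877906045065 t 23.9
total shift in tool units (x,y,z): [0.2646 2.3879 9.6327]
twist units -0.012455194300884272 of 6deg; e= 0.001304304897156383
3022 ((0.4675484597682953, 0.3328157961368561), 0.028079470619559288) 0.1135591584759228
```

View pics/s13.png

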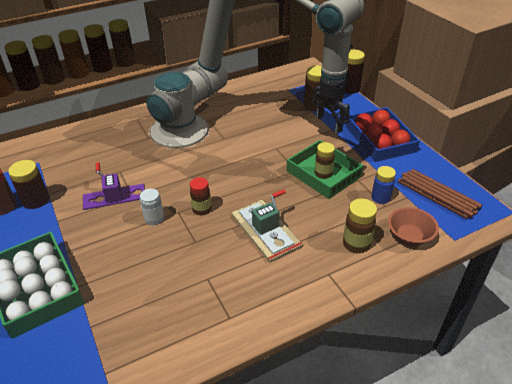

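View pics/w13.png

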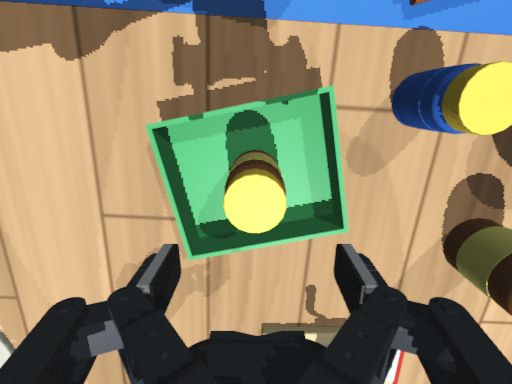

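The jar stands upright in the crate: cap top at z 0.1136, centre (0.4675, 0.333). Now the lever; I'll close the fingers and position behind the knob on its -x side.

```bash
python3 - <<'E'
from h import *
plan([0.5162,0.0956,0.25],0.057)
E
```

```text
pos [0.4677 0.3337 0.2552] R x [ 0.0004  0.0003 -1.    ] yaw_y 0.056679750209197986 q6 0.4418284665696632 F [-0.9216 -0.0537 -1.2449] w 0.08556245957767467 t 24.0
total shift in tool units (x,y,z): [0.171  1.1641 8.0143]
twist units -0.0030581602338162444 of 6deg; e= 0.0003202497908019186
```

play_rows --pt "1 0 0.1 0.5 0" --pt "1 0 0.2 0.95 0" --pt "1 0 0.2 0.95 0" --pt "1 0 0.2 0.95 0" --pt "1 0 0.2 0.95 0" --pt "1 0 0.2 0.95 0" --pt "1 0 0.2 0.95 0" --pt "1 0 0.2 0.95 0" --pt "1 0 0 0.7 0" --pt "1 0 0 0 0"

```text
clock: 25.0
position: [0.5257, 0.0978, 0.2536]
ee_rot: [0.513, 0.485, 0.513, -0.488]
contact_force: [1.4, 0.5, -0.0]
width: 0.0002
```

```bash
python3 - <<'E'
from h import *
plan([0.5162,0.0956,0.148],0.057)
cm=manip.camera_model('wrist'); im,d=save('wrist','w14.png')
marks('wrist','lever_knob'); manip.get_image('top'); marks('top','lever_knob')
E
```

```text
pos [0.5257 0.0978 0.2536] R x [-0.003  -0.0018 -1.    ] yaw_y 0.053152525207366436 q6 0.0021826767340456213 F [ 1.3673  0.542  -0.0387] w 0.00023342274291377203 t 25.0
total shift in tool units (x,y,z): [ 3.5208 -0.3107  0.052 ]
twist units -0.03674067790014602 of 6deg; e= 0.0038474747926335873
wrist lever_knob 0.75 [0.5683 0.1055 0.0952] [306. 192.]
top lever_knob 0.52 [ 0.426  -0.0875 -0.0015] [294. 222.]
```

View pics/w14.png

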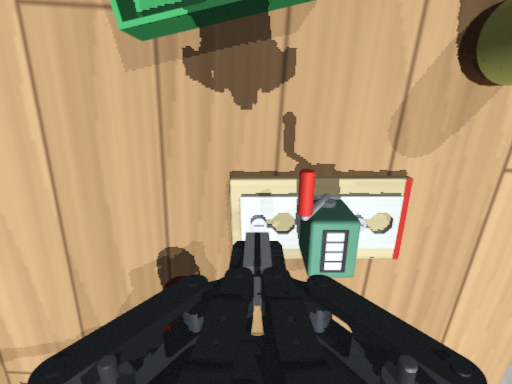

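The knob is at (0.5683, 0.1055, 0.095), as predicted, and upright at rest at (306,192). Descending behind it.

play_rows --pt "1 0.3 -0.3 0 0" --pt "1 0.8 0 0 0" --pt "1 0.9 0 0 0" --pt "1 0.8 0 0 0" --pt "1 0.45 0 0 0" --pt "1 0 0 0 0"

```text
clock: 25.8
position: [0.5155, 0.1015, 0.1554]
ee_rot: [0.513, 0.484, 0.516, -0.486]
contact_force: [0.0, -0.2, -0.6]
width: 0.0004
```

```bash
python3 - <<'E'
from h import *
plan([0.61,0.0995,0.155],0.057)
save('wrist','w15.png');save('scene','s15.png')
E
```

```text
pos [0.5155 0.1015 0.1554] R x [-0.0051 -0.0001 -1.    ] yaw_y 0.058266823198350214 q6 0.0034342298762807615 F [ 0.0144 -0.2364 -0.5705] w 0.0004202777321642709 t 25.8
total shift in tool units (x,y,z): [-0.0024  3.141   0.2511]
twist units 0.012097270442454582 of 6deg; e= -0.0012668231983501421
```

View pics/w15.png

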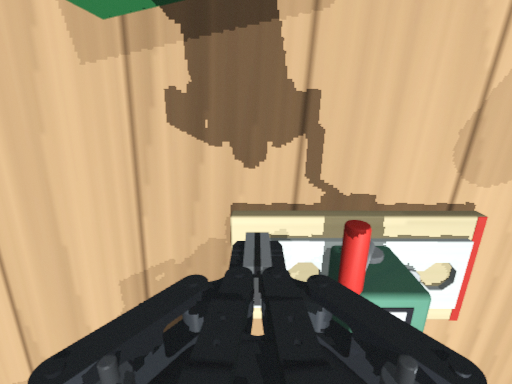

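View pics/s15.png

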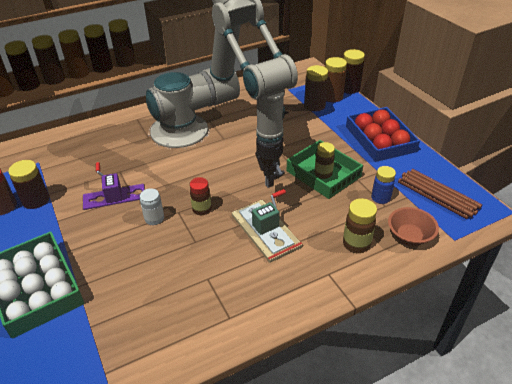

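play_rows --pt "1 0 0.5 0.15 0" --pt "1 0 0.5 0 0" --pt "1 0 0.3 0 0" --pt "1 0 0.3 0 0" --pt "1 0 0.3 0 0" --pt "1 0 0 0 0"

```text
clock: 26.5
position: [0.5735, 0.101, 0.1614]
ee_rot: [0.514, 0.486, 0.514, -0.485]
contact_force: [-4.9, -0.7, 4.5]
width: -0.0002
```

```bash
python3 - <<'E'
from h import *
plan([0.607,0.0985,0.155],0.057)
save('wrist','w16.png')
E
```

```text
pos [0.5735 0.101  0.1614] R x [ 0.0006  0.0015 -1.    ] yaw_y 0.057889569162526584 q6 -0.004704390218253413 F [-4.8684 -0.723   4.5124] w -0.0002113746710239528 t 26.5
total shift in tool units (x,y,z): [0.2122 1.1109 0.1474]
twist units 0.008494759766293391 of 6deg; e= -0.0008895691625265822
```

View pics/w16.png

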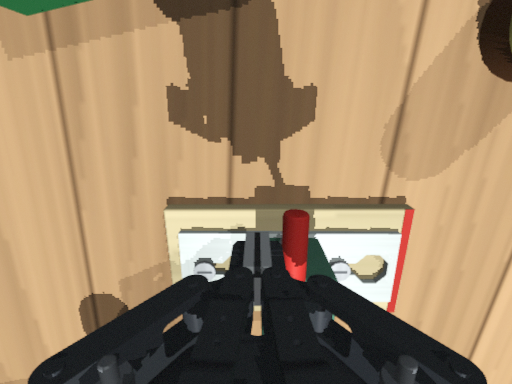

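The lever is about half over, with the knob at (295,245). Continuing, with a little downward correction.

play_rows --pt "1 0.05 0.3 0 0" --pt "1 0.05 0.3 0 0" --pt "1 0.05 0.2 0 0" --pt "1 0 0.1 0 0" --pt "1 0 0 0 0"

```text
clock: 27.05
position: [0.6, 0.1013, 0.1541]
ee_rot: [0.513, 0.485, 0.515, -0.486]
contact_force: [-6.0, 0.1, 4.7]
width: -0.0
```

```bash
cat > lev.py <<'E'
from h import *
import sys
plan([0.607,0.0985,0.155],0.057)
cm=manip.camera_model('wrist'); im,d=save('wrist',sys.argv[1]); P=cloud(cm,d)
hsv=cv2.cvtColor(im,cv2.COLOR_RGB2HSV)
m=((hsv[...,0]<6)|(hsv[...,0]>174))&(hsv[...,1]>150)&(P[...,2]>0.06)&(P[...,1]>0.07)
n,l,s,c=cv2.connectedComponentsWithStats(m.astype(np.uint8)); m=l==1+np.argmax(s[1:,4])
Q=P[m]; C=np.array([0.6045,0.0405]); a=0.056
L=(Q[:,:2]-C)@np.array([[np.cos(a),-np.sin(a)],[np.sin(a),np.cos(a)]])
print('knob counter-frame x range',np.percentile(L[:,0],[2,50,98]),'y',np.percentile(L[:,1],[2,98]),'z top',np.percentile(Q[:,2],[50,98]))
marks('wrist','lever_knob')
E
python3 lev.py w17.png
```

```text
pos [0.6    0.1013 0.1541] R x [-0.003  0.    -1.   ] yaw_y 0.05724553959821738 q6 -0.00448662911087539 F [-5.9734  0.0942  4.7228] w -4.961723971246542e-05 t 27.05
total shift in tool units (x,y,z): [-0.0323  0.2262  0.1062]
twist units 0.00234473044686459 of 6deg; e= -0.00024553959821727034
knob counter-frame x range [0.0127 0.0187 0.0252] y [0.0559 0.0875] z top [0.1063 0.1083]
wrist lever_knob 0.82 [0.6175 0.1084 0.1021] [293. 254.]
```

View pics/w17.png

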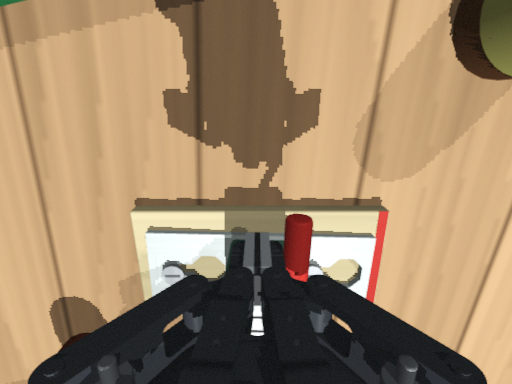

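Knob at counter x ≈ +19 mm, with the stop at +27. Pushing on.

play_rows --pt "1 0 0.15 0 0" --pt "1 0 0.12 0 0" --pt "1 0 0.1 0 0" --pt "1 0 0 0 0"

```text
clock: 27.55
position: [0.609, 0.1012, 0.1525]
ee_rot: [0.512, 0.483, 0.516, -0.488]
contact_force: [-7.6, -2.5, 0.2]
width: -0.0004
```

```bash
python3 lev.py w18.png
```

```text
pos [0.609  0.1012 0.1525] R x [-0.0089 -0.0015 -1.    ] yaw_y 0.05735951474634007 q6 -0.00429317457998991 F [-7.612  -2.5446  0.1527] w -0.0004114558991279827 t 27.55
total shift in tool units (x,y,z): [-0.084  -0.0708  0.0859]
twist units 0.0034331129396663455 of 6deg; e= -0.00035951474633999503
knob counter-frame x range [0.0213 0.0272 0.0334] y [0.0547 0.0867] z top [0.1037 0.1057]
wrist lever_knob 0.77 [0.6286 0.1089 0.0979] [297. 251.]
wrist lever_knob 0.64 [0.6528 0.0429 0.0278] [306. 276.]
```

The knob reads +27.2 mm, right at the stop. One more small push to confirm that it's against the stop.

play_rows --pt "1 0 0.1 0 0" --pt "1 0 0.08 0 0" --pt "1 0 0 0 0"

```text
clock: 27.95
position: [0.6114, 0.1014, 0.1518]
ee_rot: [0.51, 0.481, 0.518, -0.49]
contact_force: [-12.7, -2.6, 2.2]
width: 0.0001
```

```bash
python3 lev.py w19.png
```

```text
pos [0.6114 0.1014 0.1518] R x [-0.0162 -0.002  -0.9999] yaw_y 0.05751728659233141 q6 -0.0042396404440051645 F [-12.7037  -2.5552   2.2085] w 0.00014260545501090473 t 27.95
total shift in tool units (x,y,z): [-0.103  -0.1534  0.0882]
twist units 0.0049397230898813186 of 6deg; e= -0.0005172865923313008
knob counter-frame x range [0.0232 0.0292 0.0354] y [0.0545 0.0868] z top [0.1028 0.1047]
wrist lever_knob 0.7 [0.6288 0.1088 0.1005] [294. 254.]
```

The force jumped to 12.7 N (the spring alone gives 7) with little motion, so it's at the stop. Backing off to let it spring back.

play_rows --pt "1 0 -0.3 0 0" --pt "1 0 -0.6 0 0" --pt "1 0 -0.8 0 0" --pt "1 0 -0.9 0 0" --pt "1 0 -0.9 0 0" --pt "1 0 -0.6 0 0" --pt "1 -0.3 -0.2 0 0" --pt "1 -0.8 0 0 0" --pt "1 -0.9 0 0 0" --pt "1 -0.9 0 0 0" --pt "0 -0.6 0 0 0" --pt "0 0 0 0 0"

```text
clock: 29.25
position: [0.4919, 0.0949, 0.2623]
ee_rot: [0.516, 0.488, 0.512, -0.483]
contact_force: [0.8, -0.2, 0.8]
width: 0.0283
```

```bash
python3 lev.py w20.png; python3 - <<'E'
from h import *
cm=manip.camera_model('wrist'); im,d=save('wrist','w21.png'); np.savez('w21.npz',im=im,d=d,**cm)
save('scene','s21.png')
E
python3 ctr.py w21.npz 0.604 0.041 0.015
```

```text
pos [0.4919 0.0949 0.2623] R x [ 0.01    0.0007 -0.9999] yaw_y 0.056915655372385965 q6 -0.00551543855222994 F [ 0.8303 -0.1925  0.768 ] w 0.0282721367793013 t 29.25
total shift in tool units (x,y,z): [3.6142 3.7996 0.0975]
twist units -0.0008054318644805554 of 6deg; e= 8.434462761397477e-05
knob counter-frame x range [-0.0378 -0.0325 -0.0252] y [0.0467 0.0867] z top [0.1001 0.1021]
wrist lever_knob 0.71 [0.5645 0.1078 0.0951] [337. 184.]
plate ((0.6047931909561157, 0.04082104563713074), (0.195277601480484, 0.07239920645952225), 1.817223310470581) z 0.021572105598939968
boxtop ((0.6015457510948181, 0.04380089417099953), (0.05278686434030533, 0.0692606195807457), 1.2299678325653076) z 0.08617757643015654
```

View pics/w21.png

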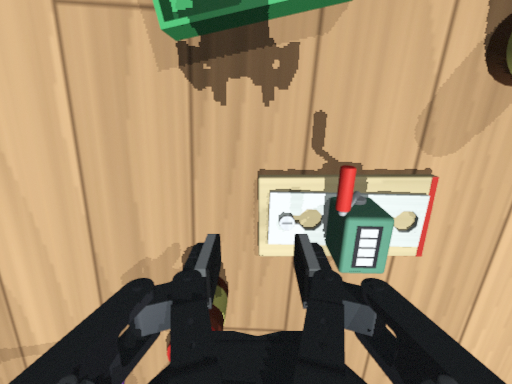

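View pics/s21.png

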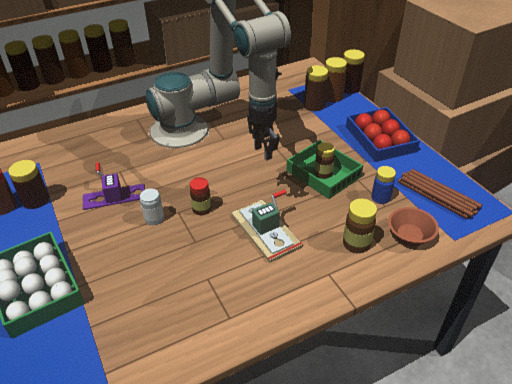

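The lever is back at rest (x −32.5 mm). The plate may have yawed about 1° within the slot play, so I'll remeasure from directly above.

```bash
python3 - <<'E'
from h import *
plan([0.606,0.0398,0.2557],0.058)
E
```

```text
pos [0.4888 0.0946 0.2574] R x [-0.0011  0.0001 -1.    ] yaw_y 0.05671279616387508 q6 -0.005505412644671485 F [-0.0448 -0.6123 -0.0583] w 0.05849657383187946 t 29.45
total shift in tool units (x,y,z): [0.0509 3.7973 2.0453]
twist units -0.012291891197167728 of 6deg; e= 0.001287203836124906
```

play_rows --pt "0 0 0.4 0.2 0" --pt "0 0 0.8 0.45 0" --pt "0 0 0.9 0.5 0" --pt "0 0 0.9 0.5 0" --pt "0 0 0.7 0.4 0" --pt "0 0 0 0 0" --pt "0 0 0 0 0"

```text
clock: 30.15
position: [0.6036, 0.0389, 0.2565]
ee_rot: [0.513, 0.485, 0.515, -0.486]
contact_force: [-0.2, 0.2, -0.3]
width: 0.0851
```

```bash
python3 - <<'E'
from h import *
plan([0.606,0.0398,0.2557],0.058)
cm=manip.camera_model('wrist'); im,d=save('wrist','w22.png'); np.savez('w22.npz',im=im,d=d,**cm)
E
python3 ctr.py w22.npz 0.604 0.041 0.015;python3 ctr.py w10.npz 0.604 0.041 0.015; python3 board.py w22.npz
```

```text
pos [0.6036 0.0389 0.2565] R x [-0.0027  0.0004 -1.    ] yaw_y 0.0557408930205928 q6 -0.1065585218127035 F [-0.1646  0.2326 -0.3231] w 0.08514952424463505 t 30.15
total shift in tool units (x,y,z): [ 0.0276  0.0829 -0.0251]
twist units -0.02157288256476264 of 6deg; e= 0.0022591069794071217
plate ((0.6048632860183716, 0.04080914705991745), (0.1956692636013031, 0.07214947044849396), 1.9122971296310425) z 0.021679190285274902
boxtop ((0.6045747995376587, 0.04234687238931656), (0.04901181906461716, 0.0664822980761528), 1.7528916597366333) z 0.08638458631990542
plate ((0.6046894788742065, 0.04015777260065079), (0.19563110172748566, 0.07125227153301239), 3.1507956981658936) z 0.021663524133080772
boxtop ((0.604319155216217, 0.04172562062740326), (0.04936927556991577, 0.06616783887147903), 3.1320154666900635) z 0.08638984955145937
board rect ((0.6431781053543091, 0.04281068593263626), (0.14107409119606018, 0.10995190590620041), 3.17474365234375) center z 0.018327574789385785
screw [289 166  18  21 239] [297.4435 174.2678] [0.6489 0.043  0.0275] z 0.028053339101784886
dist 0.0 yaw 0.0 home [0.6489 0.043  0.0275]
```

View pics/w22.png

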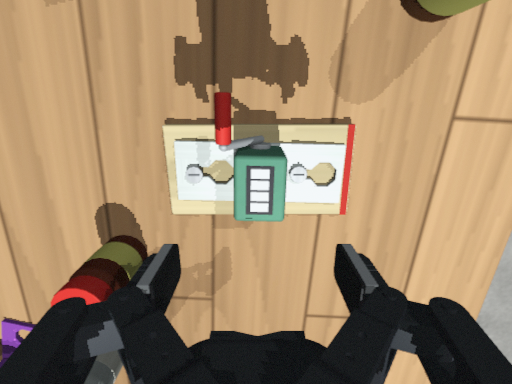

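The counter stays home: origin within 1 mm, with yaw now about 1.3° less, which is within the slot play. The lever is at rest, the jar stands in the crate, and the gripper is clear of everything. Handing in.

```bash
python3 - <<'E'
from h import *
save('top','t22.png'); marks('top','yellow_jar'); marks('top','red_jar'); marks('top','tin')
print(manip.sign_off())
E
```

```text
top yellow_jar 0.91 [ 0.6501  0.4281 -0.0052] [146. 153.]
top yellow_jar 0.69 [0.4692 0.3336 0.0026] [171. 206.]
top yellow_jar 0.68 [ 0.7689  0.2494 -0.0032] [199. 120.]
top red_jar 0.7 [ 0.4251 -0.088  -0.0022] [295. 222.]
top tin 0.77 [ 0.3989 -0.2319 -0.0027] [336. 231.]
top tin 0.6 [0.5997 0.0433 0.013 ] [257. 170.]
the job is handed in; nothing more can be done
None
```

The counter is mounted, the yellow-capped jar is in the crate, and the lever was swung once after that. I handed the job in at about 30 s, well under the 72 s limit; no verdict was reported.

- **Counter:** I lowered it over both screw heads, slid it 30 mm to the stop and let go. At the last check its origin was within about 1 mm of home.
- **Jar:** I set it down and released it only once the crate floor was carrying it. It stands upright, with the cap top at 113.6 mm where 113 mm is expected, near the crate's centre.
- **Lever:** I pushed the knob until it read 27 to 29 mm along the counter; the stop is at 27 mm. The push force rose to 12.7 N with little further motion, above the spring's 7 N. It then sprang back to rest at -32.5 mm.
- **Bystanders:** the red-capped jar and the tin were found within about 4 mm of where they started, which is as close as that check can tell.

**Disagreement:** the lever push turned the counter by about 1.3° within the play of its slots, from 3.15° to about 1.9° against the board's 3.3°. It stayed under both heads and its position did not change, so I left it rather than risk moving it by gripping it again.

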